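# Hold a sample stem in the pickup coil

## Task

Take the red-handled sample stem out of the white rack by its handle and lower it upright through the guide hole in the top plate of the coil stand, without the stem ever touching the stand, until the black depth band on the stem is level with the top of the guide hole. Finish while still holding it there, still and centred in the hole, for the measurement: do not let go. Leave the blue-handled stem in the rack and the small parts lying between the rack and the stand alone.

Things in the scene. Friction and masses are not known exactly. Their poses are not given: they have to be found in the camera images.
- red_stem: Red-handled stem, about 50 g, upright in one of the rack's two sockets (either). Origin: centre of the rod's flat foot; z up along the stem. Rod 8 mm in diameter, 0 to 105 mm (lowest 14 mm: white sample); black depth band, same diameter, 63 to 77 mm; square handle 16 x 16 mm (flats along its x and y), 105 to 147 mm (top): grip two flats at its middle, 126 mm.
- red_stem_band (a point): Middle of the black depth band of the red-handled stem, on its axis, 70 mm above the foot.
- blue_stem: The same stem with a blue handle, in the other socket, its top 155 mm above the worktop: carry the red one over it or round it. Origin and sizes as for the red one.
- rack: Fixed white block, 50 (its x) by 150 (its y) by 53 mm high. Origin: centre of its underside, on the worktop. Two round sockets at y = +50 and -50 mm, 9.2 mm wide, 45 mm deep: a stem's foot stands 8 mm above the worktop and must rise 45 mm to come out. Rack and coil stand may change sides.
- coil_stand: Fixed stand. Origin: centre of its underside, on the worktop; z up. Dark steel base 110 x 110 x 10 mm, four pillars, grey top plate 104 x 104 x 12 mm, top at 100 mm (corner screw heads 3 mm higher). 22 mm guide hole through the plate's middle; below it a copper coil, 10 to 60 mm high, with the same bore. The base closes the bore at 10 mm. At the right depth the stem's foot is at 30 mm.
- guide_mouth (a point): Centre of the guide hole at the top face of the top plate, 100 mm above the worktop.
- lens_tube: Black lens tube, 31 mm in diameter, 30 mm high, loose, between rack and stand; leave it. Origin: centre of its underside.
- bnc_tee: Metal T connector, 26 x 38 x 14 mm, loose, between rack and stand; leave it. Origin: centre of its underside.
- terminal_strip: White terminal strip, 16 x 52 x 14 mm, loose, between rack and stand; leave it. Origin: centre of its underside.
Not all that is in view belongs to the job. What is shaped like the blue_stem but yellow is not meant. Of the things that look like the rack, the larger one is meant.

How it is judged (in metres and radians):
On the way, in this order (a step that is already met when the one before it is completed fails the run):
1. the red-handled stem is lifted clear of the rack in the gripper (z of red_stem in the frame of rack above 0.056 m and contact force between red_stem and the fingers above 0.5 N), for 0.1 s.
2. its foot is in the guide hole, below the top plate's top face and near the axis (z of red_stem in the frame of guide_mouth below -0.005 m and horizontal distance between red_stem and guide_mouth below 0.008 m), for 0.05 s.
At the end, for the whole second after the job is handed in: The gripper still holds the red-handled stem at rest in the guide hole: foot and band within 5 mm of its axis, band middle within 7 mm of the plate top, the stem clear of the stand; the blue-handled stem upright in its socket, the small parts moved under 20 mm (horizontal distance between each of red_stem, red_stem_band and guide_mouth below 0.005 m and z of red_stem_band in the frame of guide_mouth between -0.007 and 0.007 m and contact force between red_stem and the fingers above 0.5 N and contact force between red_stem and coil_stand below 0.05 N and linear speed of red_stem below 0.01 m/s and angle between blue_stem's own z axis and vertical below 0.1 rad and distance of blue_stem from where it was at the start of the episode below 0.012 m and distance of each of lens_tube, bnc_tee, terminal_strip from where it was at the start of the episode below 0.02 m); the arm keeps its last pose, push and grip.
It fails at once if the stem touches the coil stand (more than 0.3 N) (contact force between red_stem and coil_stand above 0.3 N).
It fails at once if the blue-handled stem is pulled up or knocked over (distance of blue_stem from where it was at the start of the episode above 0.012 m or angle between blue_stem's own z axis and vertical above 0.15 rad).
It fails at once if a small part beside the work is moved more than 20 mm (distance of any of lens_tube, bnc_tee, terminal_strip from where it was at the start of the episode above 0.02 m).
It also fails if it takes over 54 s, if anything falls off the work surface, if the arm or the gripper's body presses on something with over 40 N, if the wrist force passes 120 N, or if a joint passes its speed limit or range.

## Robot

A 6-joint arm with a two-finger parallel gripper is mounted at the origin on a cart in front of the work surface, level with it; the furniture and walls round the work are solid. World frame = base frame: x ahead of the robot, y to its left, z up, the work surface at z = 0. Lengths are in mm, angles in degrees, forces in N, time in s.
With the tool pointing down it reaches from about 350 to 850 mm from the base axis. Payload 8.1 kg.
Tool frame: the origin (TCP) lies at the very end of the fingers, on their centre line; the grasp point (between the pads) lies 19 mm behind it (pinch_z is the z of the grasp point in the tool frame, in mm); z points along the fingers, y is the direction in which the jaws open and shut (so a half turn about z gives the same grasp; the last joint's range is limited). The gripper opens to 85 mm and grips with 20 to 120 N. Pads are 22 mm wide; open, the fingers measure 114 mm over their backs; the gripper's body (76 mm by 85 mm) begins 54 mm behind the grasp point. The pads swing forward as they close: fully open they stand 13 mm farther back than shut.
Start: joints at [-75.367, 7.471, 85.268, -0, 87.261, -4.893], TCP at [200.565, -565.49, 231.292] pointing down, gripper open.
Joint ranges: [-169.43, 169.43], [-51.17, 129.36], [1.28, 143.12], [-76.62, 256.62], [0, 156.53], [-152.29, 152.29]. Speed limits (degrees/s): [136.94, 136.94, 159.86, 180, 180, 180].

## Interface

Orientations are given as [roll, pitch, yaw] about the fixed x, y, z axes, in that order (R = Rz(yaw) Ry(pitch) Rx(roll)).
In Python, from bench import * gives the robot as it stands.
- The arm moves only by the shell command python3 -m creep 'ROWS' [FORCE]. ROWS is a JSON object of lists of equal length, an entry for each row: "translation": the shift along the tool's x, y, z in mm, a list of three; "rotation": the turn, a rotation vector about the tool's x, y, z in rad, a list of three; "claw": the finger opening in mm, from 0 to 85.4. In form: {"translation": [[dx, dy, dz], ...], "rotation": [[ax, ay, az], ...], "claw": [claw, ...]}. A call has 1 to 10 rows; each row shifts and turns the commanded pose from where the row before left it, along the tool's axes as they then stand; what a row does not reach is not made up. A row lasts 1/10 s, in which the tool goes at most 50 mm and 8.59 degrees, less where a joint would pass 70% of its speed; a pose out of reach is approached as far as the arm can. A call is refused whole if a number of a shift passes 50 or a number of a turn 0.15, either way. A call with a gripper value outside its range is refused whole. The fingers move at their own pace and stop on an object; FORCE is the grip in N (left out, the last holds). Time passes only in rows, so rows that do not move let the fingers close. It gives the time, the measured TCP pose, the force and the opening at its end, in the units of the state.
- sense(): the state, without advancing time (a new reading comes with each control period).
- snapshot(name): name is "scene" or "top" or "wrist"; returns a dict with "frame" (400x640x3 uint8, red, green, blue), "intrinsics" (3x3 intrinsics, pixels), "extrinsics" (4x4, takes a point from camera to world coordinates). Camera axes: x right, y up, looking along -z (the intrinsics and any distortion apply to the point x, -y, -z); pixel columns grow to the right and rows downward; lengths in mm; the calibration is good to about 2 mm. A picture is of the moment at which its call begins. There is no depth.
- hand_in(): hands the job in, once; it reports no verdict.
The state is a dict: "time": time; "joint_pos": joint angles; "qd": joint speeds; "joint_efforts": joint torques, N m; "tool_pos": TCP position; "tcp_rot": TCP orientation; "ft_force": force on the tool from outside, world axes, zero at the start; "wrist_torque": the same for the moment, N m; "finger_gap": finger opening in mm.
Only numpy, scipy, OpenCV 4.12 (cv2) and the standard library are available. Lean on these libraries where they do the work, as an engineer would, in place of code of your own. Each camera call takes 0.05 s, during which the arm holds its last target.

## Working session

There is one attempt and no reset: what is moved stays moved. The work goes in short steps, Python scripts to look and compute and a shell command to move; the robot and the scene stay as the last step left them, time stands still between calls to the robot, and variables do not carry over. Pictures are saved under pics/ and viewed, and the job is handed in when it is done.

```bash
mkdir -p pics; ls
python3 - <<'E'
from bench import *
import cv2,numpy as np
s=sense();print(s)
for n in("scene","top","wrist"):
    d=snapshot(n);cv2.imwrite(f"pics/{n}0.png",d["frame"][:,:,::-1]);np.savez(f"pics/{n}0.npz",**{k:np.array(v) for k,v in d.items()})
    print(n,d.keys());print(np.round(d["intrinsics"],2),np.round(d["extrinsics"],3))
E
```

```text
pics
{'time': 0.0, 'joint_pos': array([-7.53680152e+01,  7.51691880e+00,  8.53288149e+01,  3.66749972e-04,
        8.72590769e+01, -4.89281054e+00]), 'qd': array([-0.0425998 ,  0.0323353 ,  0.06564115, -0.11654308, -0.08457919,
        0.01220719]), 'joint_efforts': array([ 1.97832342e-03, -5.69405723e+01, -5.00545406e+01,  1.36505651e-04,
        1.52164930e-02, -1.18570472e-05]), 'tool_pos': array([ 200.41968263, -564.97234481,  230.22997743]), 'tcp_rot': array([-1.79895603e+02, -9.30445143e-03,  1.95247690e+01]), 'ft_force': array([0.27990053, 0.11173371, 0.15358835]), 'wrist_torque': array([ 0.01166243, -0.04828196, -0.015206  ]), 'finger_gap': 85.28637681909692}
scene dict_keys(['frame', 'intrinsics', 'extrinsics'])
[[418.23   0.   320.53]
 [  0.   418.23 203.14]
 [  0.     0.     1.  ]] [[-7.34000e-01  2.75000e-01 -6.21000e-01 -2.80720e+01]
 [-6.79000e-01 -3.21000e-01  6.60000e-01  6.13028e+02]
 [-1.80000e-02  9.06000e-01  4.23000e-01  4.90411e+02]
 [ 0.00000e+00  0.00000e+00  0.00000e+00  1.00000e+00]]
top dict_keys(['frame', 'intrinsics', 'extrinsics'])
[[422.86   0.   322.94]
 [  0.   422.86 195.79]
 [  0.     0.     1.  ]] [[ 1.400000e-02  9.860000e-01 -1.640000e-01  3.912650e+02]
 [-1.000000e+00  1.200000e-02 -1.500000e-02 -2.367300e+01]
 [-1.300000e-02  1.650000e-01  9.860000e-01  1.140316e+03]
 [ 0.000000e+00  0.000000e+00  0.000000e+00  1.000000e+00]]
wrist dict_keys(['frame', 'intrinsics', 'extrinsics'])
[[295.82   0.   317.93]
 [  0.   295.82 197.95]
 [  0.     0.     1.  ]] [[ 3.34000e-01  9.08000e-01  2.54000e-01  2.64931e+02]
 [-9.43000e-01  3.22000e-01  8.80000e-02 -5.43461e+02]
 [-2.00000e-03 -2.69000e-01  9.63000e-01  3.72543e+02]
 [ 0.00000e+00  0.00000e+00  0.00000e+00  1.00000e+00]]
```

View pics/scene0.png

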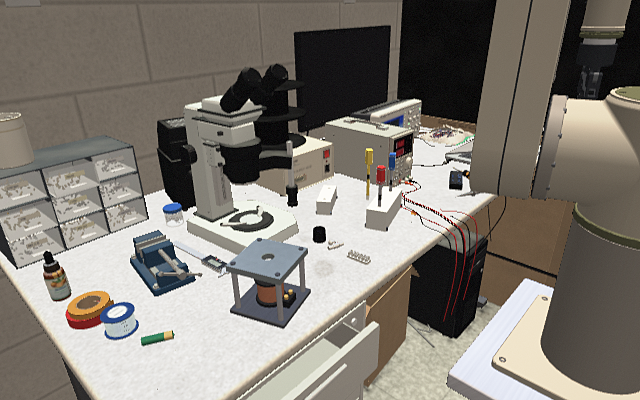

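View pics/top0.png

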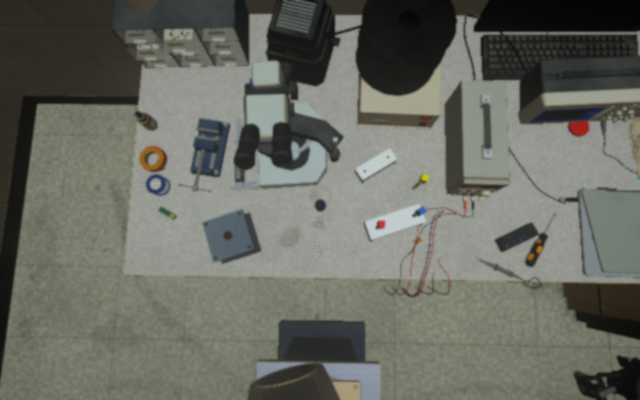

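View pics/wrist0.png

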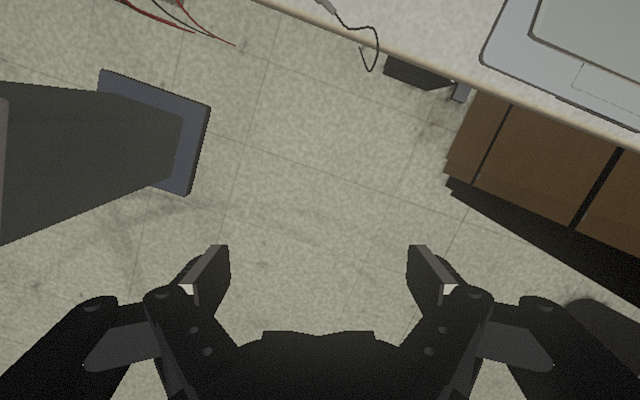

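The scene view shows the rack at about (385,208), with red (380,173) on the stand side and blue (392,160) on the far side. The yellow stem stands behind at (368,158), and the coil stand is at (268,275). The top view has the rack at about (396,222), red at (381,224) and the plate hole at (228,236). I'll enlarge both for exact readings.

Run:
```python
import cv2
s=cv2.imread("pics/scene0.png");t=cv2.imread("pics/top0.png")
def c(im,x,y,w,h,k,n): cv2.imwrite(n,cv2.resize(im[y:y+h,x:x+w],None,fx=k,fy=k,interpolation=cv2.INTER_CUBIC))
c(s,340,140,100,100,6,"pics/c_s_rack.png")
c(s,220,230,100,100,6,"pics/c_s_stand.png")
c(t,350,170,100,80,8,"pics/c_t_rack.png")
c(t,195,200,80,70,8,"pics/c_t_stand.png")
```

```text
(no output)
```

View pics/c_s_rack.png

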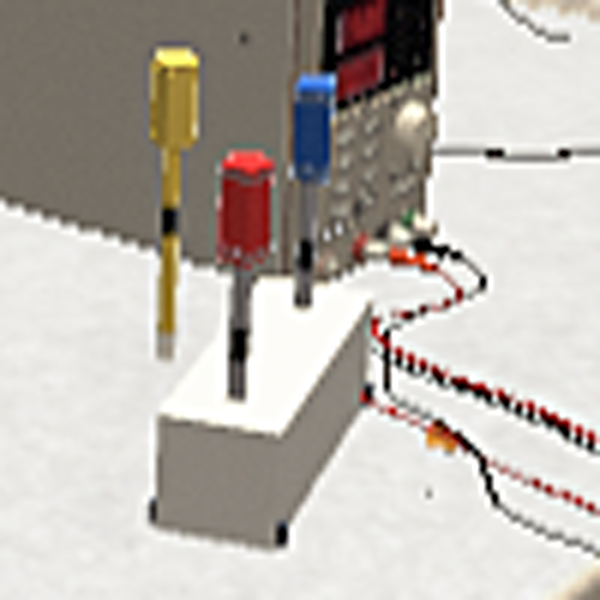

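View pics/c_s_stand.png

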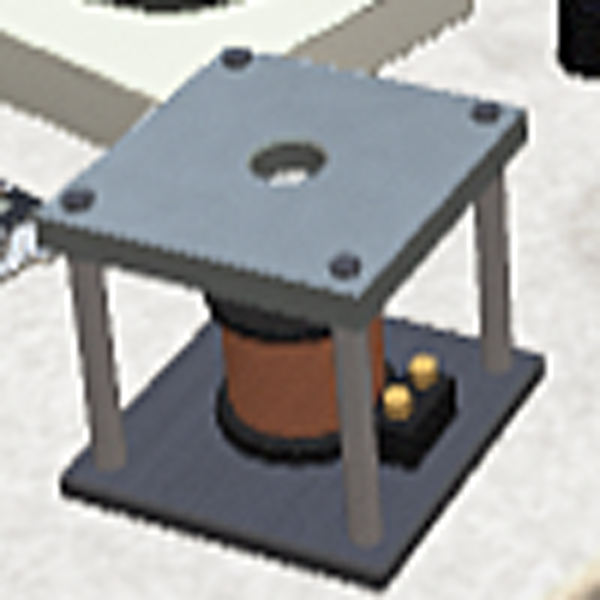

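View pics/c_t_rack.png

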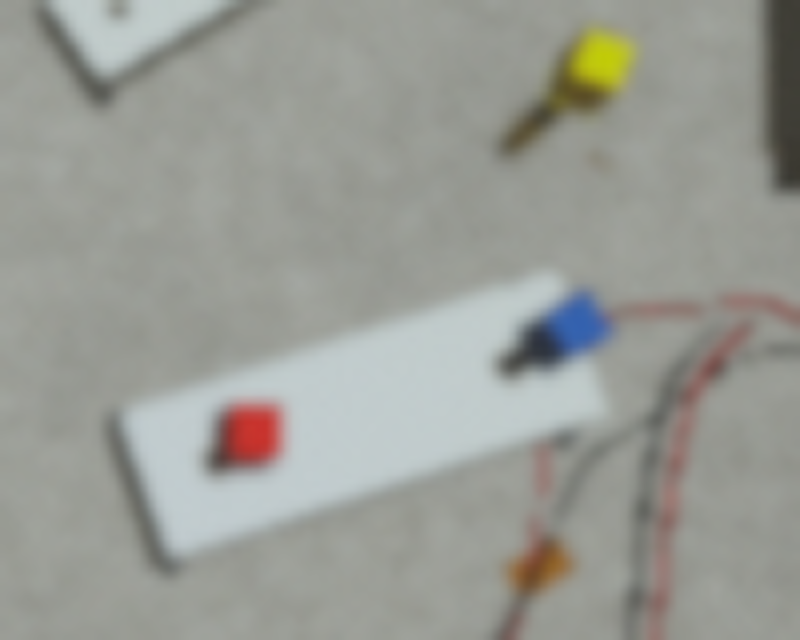

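View pics/c_t_stand.png

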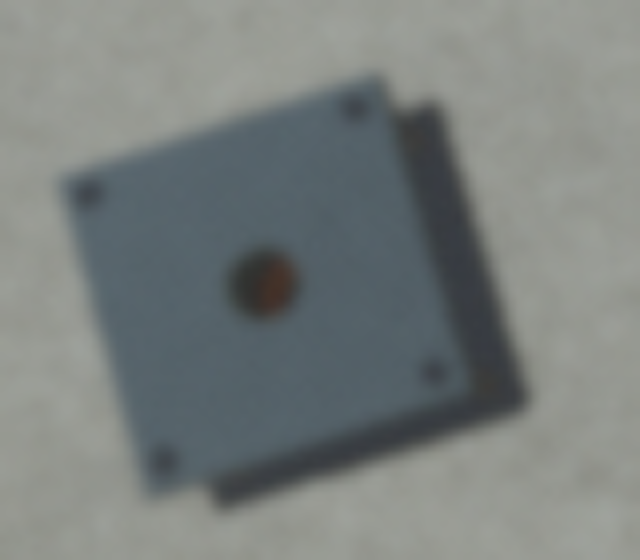

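```bash
cat > h.py <<'E'
import numpy as np
def load(n): return dict(np.load(f"pics/{n}.npz"))
def ray(d,px):
    K=d["intrinsics"];E=d["extrinsics"]
    v=np.linalg.solve(K,[px[0],px[1],1.]);v=np.array([v[0],-v[1],-v[2]])
    return E[:3,3],E[:3,:3]@v
def atz(d,px,z):
    o,v=ray(d,px);return o+v*(z-o[2])/v[2]
def proj(d,P):
    K=d["intrinsics"];E=d["extrinsics"];P=np.atleast_2d(P)
    c=(P-E[:3,3])@E[:3,:3];c=c*[1,-1,-1];u=c@K.T;return u[:,:2]/u[:,2:]
def cr(x0,y0,k,c): return (x0+(c[0]+.5)/k-.5, y0+(c[1]+.5)/k-.5)
E
python3 - <<'E'
from h import *
np.set_printoptions(precision=1,suppress=True)
t=load("top0");s=load("scene0")
T=lambda c:cr(350,170,8,c);TS=lambda c:cr(195,200,8,c);S=lambda c:cr(340,140,6,c);SS=lambda c:cr(220,230,6,c)
print("red top T",atz(t,T((253,433)),155),"S",atz(s,S((247,160)),155))
print("red rod at rack T",atz(t,T((213,462)),53),"S",atz(s,S((236,398)),53))
R=np.array([atz(t,T(c),53) for c in [(118,412),(555,272),(607,412),(170,562)]]);print("rack T",R,R.mean(0))
R2=np.array([atz(s,S(c),53) for c in [(158,414),(280,433),(372,300)]]);print("rack S",R2)
for A in(R,): 
  print("yaw long",np.degrees(np.arctan2(*(A[1]-A[0])[[1,0]])),np.linalg.norm(A[1]-A[0]),np.linalg.norm(A[2]-A[1]),np.degrees(np.arctan2(*(A[2]-A[3])[[1,0]])))
print("hole T",atz(t,TS((264,284)),100),"S",atz(s,SS((288,163)),100))
P=np.array([atz(t,TS(c),100) for c in [(60,180),(380,77),(472,388),(150,497)]]);print("plate T",P,P.mean(0),[np.linalg.norm(P[i]-P[i-1]) for i in range(4)])
SC=np.array([atz(s,SS(c),103) for c in [(236,55),(487,110),(345,263),(77,197)]]);print("screws S",SC,SC.mean(0))
TC=np.array([atz(t,TS(c),103) for c in [(88,193),(356,107),(433,371),(163,460)]]);print("screws T",TC,TC.mean(0))
print("blue T",atz(t,T((583,322)),155),"S",atz(s,S((316,83)),155))
for n,p,z in(("lens",(320,228),30),("tee",(335,244),7),("strip",(359,255),14)):print(n,atz(s,p,z))
E
```

```text
red top T [ 491.2 -145.2  155. ] S [ 496.4 -150.4  155. ]
red rod at rack T [ 492.1 -144.9   53. ] S [ 496.5 -150.4   53. ]
rack T [[ 507.8 -114.4   53. ]
 [ 555.2 -255.9   53. ]
 [ 509.8 -271.5   53. ]
 [ 459.9 -130.9   53. ]] [ 508.2 -193.2   53. ]
rack S [[ 511.3 -118.1   53. ]
 [ 464.7 -135.4   53. ]
 [ 510.  -271.    53. ]]
yaw long -71.49285301780165 149.16854128692896 47.94373420278618 -70.42668681983314
hole T [463.8 226.  100. ] S [466.  225.4 100. ]
plate T [[495.1 291.1 100. ]
 [528.5 193.2 100. ]
 [432.9 160.5 100. ]
 [398.5 257.6 100. ]] [463.8 225.6 100. ] [np.float64(102.21891408922741), np.float64(103.44663414910042), np.float64(101.04130893581916), np.float64(102.93163625980108)]
screws S [[522.2 198.1 103. ]
 [439.9 170.  103. ]
 [412.3 251.1 103. ]
 [493.7 279.4 103. ]] [467.  224.7 103. ]
screws T [[490.9 281.3 103. ]
 [518.7 199.6 103. ]
 [437.8 172.2 103. ]
 [409.7 253.4 103. ]] [464.3 226.6 103. ]
blue T [ 525.1 -241.9  155. ] S [ 529.  -246.1  155. ]
lens [557.4  -5.3  30. ]
tee [509.5  -2.8   7. ]
strip [433.3   7.2  14. ]
```

Both views put the red stem at about (494,-148) and the hole at about (465,225.5), agreeing to within 5 mm. Plate and rack sizes match what was given. I'll move above the stem and look with the wrist camera.

```bash
python3 -m creep '{"translation": [[36,-25,0],[36,-25,0],[36,-25,0],[36,-25,0],[36,-25,0],[36,-25,0],[36,-25,0],[36,-25,0],[36,-25,0],[36,-25,0]], "rotation": [[0,0,0],[0,0,0],[0,0,0],[0,0,0],[0,0,0],[0,0,0],[0,0,0],[0,0,0],[0,0,0],[0,0,0]], "claw": [60,60,60,60,60,60,60,60,60,60]}' 40; python3 -m creep '{"translation": [[26,-20,0],[20,-15,0],[0,0,0],[0,0,0]], "rotation": [[0,0,0],[0,0,0],[0,0,0],[0,0,0]], "claw": [60,60,60,60]}'
cat > shot.py <<'E'
import sys,cv2,numpy as np
from bench import *
for a in sys.argv[1:]:
    n,tag=a.split(":");d=snapshot(n);cv2.imwrite(f"pics/{n}{tag}.png",d["frame"][:,:,::-1]);np.savez(f"pics/{n}{tag}.npz",**{k:np.array(v) for k,v in d.items()})
s=sense();print(s["time"],s["tool_pos"].round(1),s["tcp_rot"].round(2),s["ft_force"].round(2),s["finger_gap"])
E
python3 shot.py wrist:1
```

```text
time: 1.15
tool_pos: [456.9, -207.8, 231.2]
tcp_rot: [-180.0, 0.0, 19.5]
ft_force: [1.0, -1.0, -0.4]
finger_gap: 60.4
time: 1.55
tool_pos: [487.8, -160.8, 230.9]
tcp_rot: [-180.0, 0.0, 19.6]
ft_force: [-0.5, -0.7, 0.2]
finger_gap: 59.8
1.6 [ 487.6 -161.4  231. ] [-1.7999e+02  4.0000e-02  1.9550e+01] [-0.22 -0.12 -0.42] 60.01900184360628
```

View pics/wrist1.png

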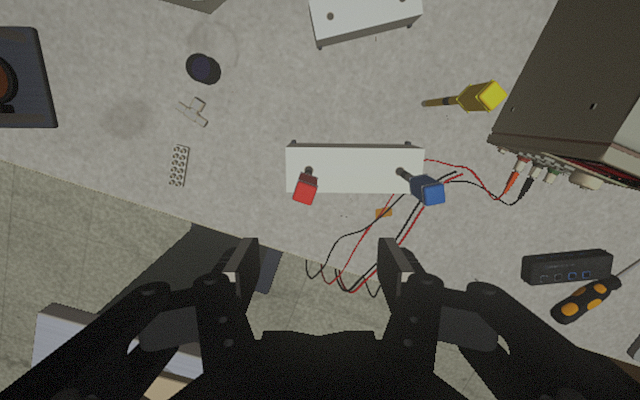

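The wrist view shows the red handle at about (305,190) with its rod socket at (308,170), blue at (430,190), and the rack level in the image. I'll crop to get the handle's yaw.

Run:
```python
import cv2
s=cv2.imread("pics/wrist1.png")
cv2.imwrite("pics/c_w1.png",cv2.resize(s[135:215,270:370],None,fx=8,fy=8,interpolation=cv2.INTER_CUBIC)); cv2.imwrite("pics/c_w1b.png",cv2.resize(s[155:215,380:460],None,fx=8,fy=8,interpolation=cv2.INTER_CUBIC))
```

```text
(no output)
```

View pics/c_w1.png

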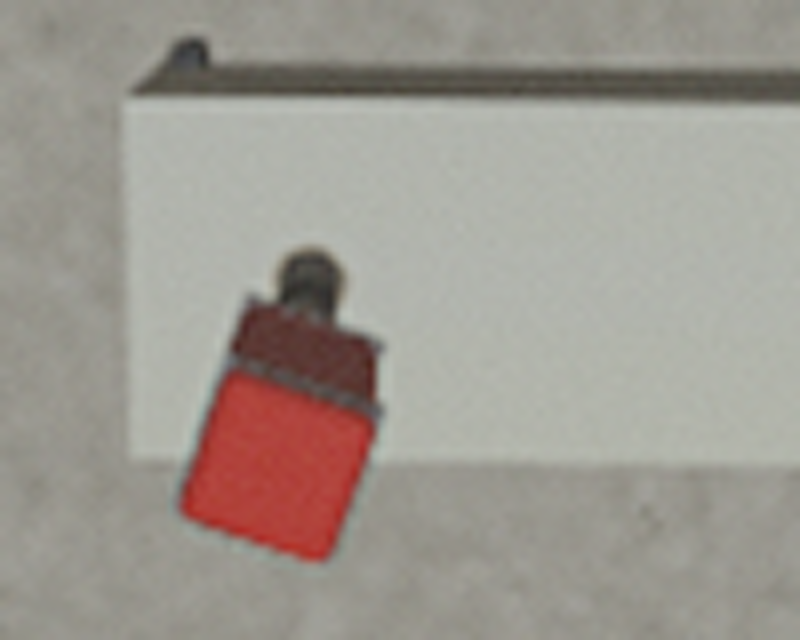

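Run:
```python
from h import *
np.set_printoptions(precision=1,suppress=True)
w=load("wrist1");C=lambda c:cr(270,135,8,c)
A=np.array([atz(w,C(c),155) for c in [(230,367),(380,410),(327,563),(180,510)]]);print(A,A.mean(0))
for i in range(4):
    e=A[i]-A[i-1];print(np.linalg.norm(e),np.degrees(np.arctan2(e[1],e[0])))
print("entry",atz(w,C((312,272)),53))
print("rack edge",[atz(w,C(c),53) for c in[(127,100),(800,100),(132,462)]])
```

```text
[[ 502.7 -140.8  155. ]
 [ 503.6 -155.5  155. ]
 [ 487.6 -155.8  155. ]
 [ 487.9 -140.8  155. ]] [ 495.4 -148.2  155. ]
14.865402373657103 -0.20622037383382133
14.71697900314182 -86.79819957699642
15.975909034925317 -179.0838597015065
15.005685008957121 88.90571207249708
entry [ 495.9 -148.1   53. ]
rack edge [array([ 509.5, -117.1,   53. ]), array([ 539.8, -202. ,   53. ]), array([ 462.1, -133.2,   53. ])]
```

```bash
python3 - <<'E'
from h import *
np.set_printoptions(precision=0,suppress=True)
t=load("top0");s=load("scene0")
def tri(a,b):
    o1,v1=ray(t,a);o2,v2=ray(s,b);k=np.linalg.lstsq(np.c_[v1,-v2],o2-o1,rcond=None)[0]
    p,q=o1+k[0]*v1,o2+k[1]*v2;return (p+q)/2,np.linalg.norm(p-q)
print("eyepiece L",tri((248,162),(240,92)),"R",tri((283,160),(277,76)))
for z in(150,250,300,350):print(z,atz(t,(243,165),z),atz(t,(283,165),z),atz(s,(238,98),z),atz(t,(340,150),z))
print("base",[atz(t,c,40) for c in((260,185),(318,183),(325,150))])
c=cv2=None
E
python3 - <<'E'
import cv2
t=cv2.imread("pics/top0.png");s=cv2.imread("pics/scene0.png")
import numpy as np
a=cv2.resize(t[40:200,220:360],None,fx=3,fy=3);b=cv2.resize(s[50:210,180:320],None,fx=3,fy=3,)
cv2.imwrite("pics/mic.png",cv2.hconcat([a[:480],b[:480]])[:, :800])
E
```

```text
eyepiece L (array([594., 142., 353.]), np.float64(22.484149771437043)) R (array([588.,  66., 374.]), np.float64(7.333387003730386))
150 [629. 185. 150.] [630.  89. 150.] [1459. -467.  150.] [669. -48. 150.]
250 [605. 164. 250.] [606.  78. 250.] [1022. -150.  250.] [641. -45. 250.]
300 [593. 154. 300.] [594.  72. 300.] [804.   9. 300.] [627. -44. 300.]
350 [581. 143. 350.] [582.  66. 350.] [585. 168. 350.] [613. -43. 350.]
base [array([602., 161.,  40.]), array([609.,   7.,  40.]), array([700., -10.,  40.])]
```

View pics/mic.png

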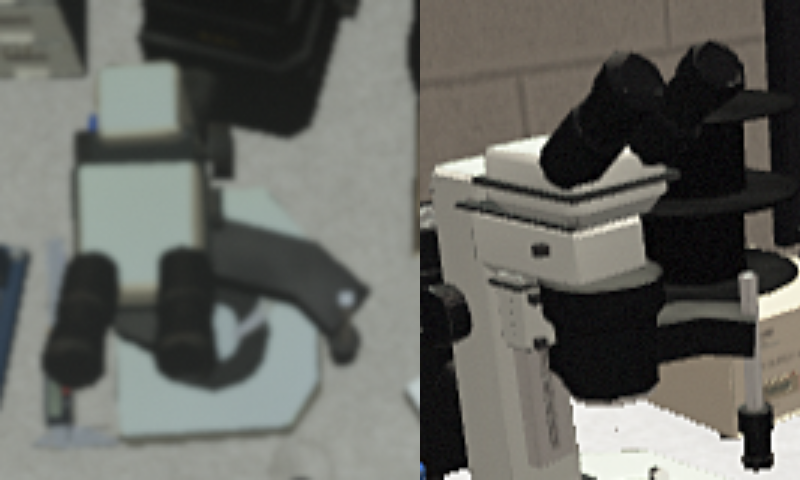

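Handle flats lie along world x/y (yaw about 0.5°), with its centre at (495.5,-148.5). The entry point at the rack agrees. I'll turn the jaws by -19° and centre over it, then check.

```bash
python3 -m creep '{"translation": [[0,0,0],[0,0,0],[0,0,0],[8,-13,0],[0,0,0],[0,0,0],[0,0,0]], "rotation": [[0,0,0.11],[0,0,0.11],[0,0,0.11],[0,0,0],[0,0,0],[0,0,0],[0,0,0]], "claw": [45,45,45,45,45,45,45]}' 40; python3 shot.py wrist:2
python3 - <<'E'
import cv2
s=cv2.imread("pics/wrist2.png")
cv2.imwrite("pics/c_w2.png",cv2.resize(s[125:275,220:420],None,fx=4,fy=4,interpolation=cv2.INTER_CUBIC))
E
```

```text
time: 2.3
tool_pos: [495.7, -148.3, 231.2]
tcp_rot: [180.0, 0.0, 0.7]
ft_force: [0.6, -0.2, -0.2]
finger_gap: 45.1
2.35 [ 495.7 -148.3  231.2] [1.7999e+02 1.0000e-02 6.7000e-01] [0.08 0.43 0.31] 45.26065516185876
```

View pics/c_w2.png

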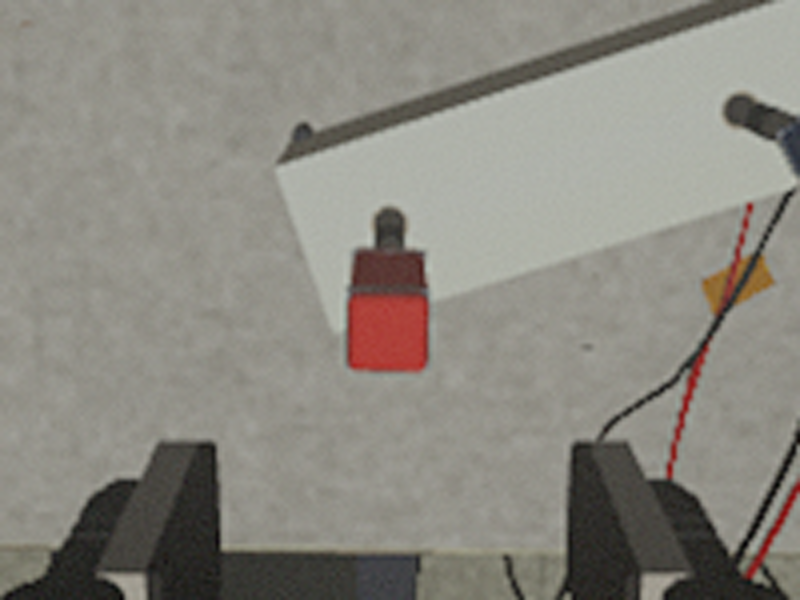

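Run:
```python
from h import *
w=load("wrist2");C=lambda c:cr(220,125,4,c)
A=np.array([atz(w,C(c),155) for c in [(348,292),(429,292),(429,371),(347,371)]]);print(A.round(1),A.mean(0).round(1),atz(w,C((390,223)),53).round(1))
```

```text
[[ 503.2 -140.5  155. ]
 [ 503.3 -156.   155. ]
 [ 487.3 -156.3  155. ]
 [ 487.2 -140.3  155. ]] [ 495.3 -148.3  155. ] [ 494.7 -148.4   53. ]
```

Centre (495.3,-148.3), square to the tool. Descending 116 mm.

```bash
python3 -m creep '{"translation": [[0,0,25],[0,0,25],[0,0,25],[0,0,20],[0,0,12],[0,0,9],[0,0,0],[0,0,0],[0,0,0]], "rotation": [[0,0,0],[0,0,0],[0,0,0],[0,0,0],[0,0,0],[0,0,0],[0,0,0],[0,0,0],[0,0,0]], "claw": [45,45,45,45,45,45,45,45,45]}' 40; python3 shot.py wrist:3 scene:3
python3 - <<'E'
import cv2
s=cv2.imread("pics/wrist3.png");t=cv2.imread("pics/scene3.png")
cv2.imwrite("pics/c_3.png",cv2.hconcat([cv2.resize(s[150:300,240:400],(400,375),interpolation=cv2.INTER_CUBIC),cv2.resize(t[120:240,330:458],(400,375),interpolation=cv2.INTER_CUBIC)]))
E
```

```text
time: 3.25
tool_pos: [496.6, -148.5, 116.6]
tcp_rot: [180.0, -0.1, 0.6]
ft_force: [-0.1, 0.3, 1.0]
finger_gap: 45.3
3.35 [ 496.5 -148.4  116.4] [ 1.7996e+02 -9.0000e-02  6.2000e-01] [ 0.11 -0.88 -0.04] 45.03165257695109
```

View pics/c_3.png

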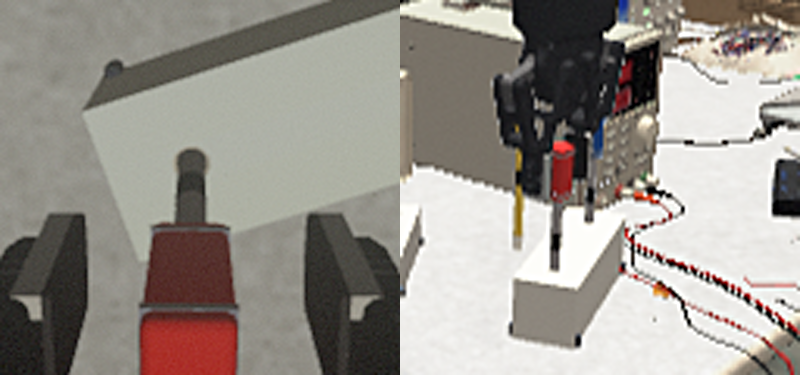

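Handle is centred between the pads in the wrist crop, about 7 px off in the near view. I'll trim by 1 mm and close.

```bash
python3 -m creep '{"translation": [[-1,0,1.5],[0,0,0],[0,0,0],[0,0,0],[0,0,0],[0,0,0],[0,0,0],[0,0,0],[0,0,0]], "rotation": [[0,0,0],[0,0,0],[0,0,0],[0,0,0],[0,0,0],[0,0,0],[0,0,0],[0,0,0],[0,0,0]], "claw": [45,45,30,20,10,10,10,10,10]}' 50; python3 shot.py wrist:4
```

```text
time: 4.25
tool_pos: [494.9, -148.0, 113.9]
tcp_rot: [-180.0, -0.0, 0.6]
ft_force: [-0.6, 0.7, 1.3]
finger_gap: 15.3
4.3 [ 494.9 -148.   113.9] [-180.     -0.      0.62] [-0.31  0.84  2.92] 15.753260781115667
```

View pics/wrist4.png

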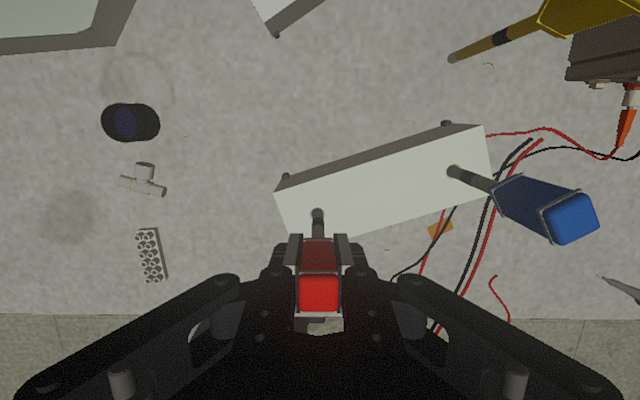

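Gripped: the gap is 15.7 mm and side forces are under 1 N. Lifting straight up 110 mm.

```bash
python3 -m creep '{"translation": [[0,0,-6],[0,0,-10],[0,0,-12],[0,0,-12],[0,0,-12],[0,0,-12],[0,0,-14],[0,0,-14],[0,0,-14],[0,0,-14]], "rotation": [[0,0,0],[0,0,0],[0,0,0],[0,0,0],[0,0,0],[0,0,0],[0,0,0],[0,0,0],[0,0,0],[0,0,0]], "claw": [10,10,10,10,10,10,10,10,10,10]}' 50; python3 -m creep '{"translation": [[0,0,0],[0,0,0]], "rotation": [[0,0,0],[0,0,0]], "claw": [10,10]}'; python3 shot.py wrist:5 scene:5 top:5
python3 - <<'E'
import cv2
s=cv2.imread("pics/wrist5.png");t=cv2.imread("pics/scene5.png")
cv2.imwrite("pics/c_5.png",cv2.hconcat([cv2.resize(s[125:325,240:400],(400,500),interpolation=cv2.INTER_CUBIC),cv2.resize(t[80:230,340:460],(400,500),interpolation=cv2.INTER_CUBIC)]))
E
```

```text
time: 5.3
tool_pos: [494.9, -148.1, 235.1]
tcp_rot: [180.0, -0.0, 0.6]
ft_force: [0.9, 0.2, -0.2]
finger_gap: 15.2
time: 5.5
tool_pos: [495.0, -148.2, 234.0]
tcp_rot: [180.0, -0.0, 0.6]
ft_force: [-0.1, -0.0, -0.8]
finger_gap: 15.5
5.65 [ 494.3 -147.9  232.7] [-1.7996e+02  9.0000e-02  6.2000e-01] [-0.52  0.25  0.55] 15.41616452564168
```

View pics/c_5.png

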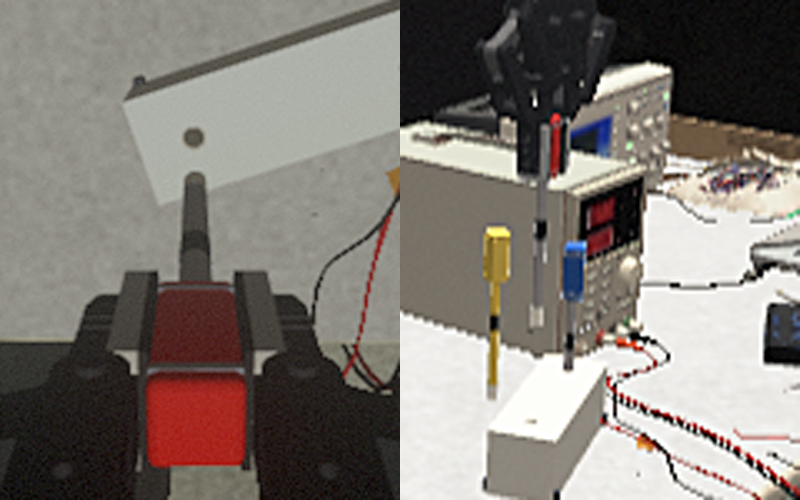

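Stem is out, with its foot at about 127 mm (TCP z minus 106), hanging straight. I'll carry it towards the stand on the robot's side, away from the microscope eyepieces, and turn yaw to about 26°.

```bash
python3 -m creep '{"translation": [[-8,-16,0],[-14,-30,0],[-14,-30,0],[-14,-30,0],[-14,-30,0],[-6,-30,0],[0,-30,0],[0,-30,0],[0,-30,0],[0,-16,0]], "rotation": [[0,0,0],[0,0,0],[0,0,0],[0,0,0],[0,0,0],[0,0,0],[0,0,0],[0,0,0],[0,0,0],[0,0,0]], "claw": [10,10,10,10,10,10,10,10,10,10]}' 50; python3 -m creep '{"translation": [[0,0,0],[0,0,0],[0,0,0],[0,0,0],[0,0,0],[0,0,0]], "rotation": [[0,0,0],[0,0,-0.11],[0,0,-0.12],[0,0,-0.11],[0,0,-0.11],[0,0,0]], "claw": [10,10,10,10,10,10]}'; python3 shot.py wrist:6
```

```text
time: 6.65
tool_pos: [421.1, 125.1, 233.0]
tcp_rot: [-180.0, 0.1, 0.7]
ft_force: [-0.4, -0.3, -0.5]
finger_gap: 15.6
time: 7.25
tool_pos: [421.7, 122.3, 233.3]
tcp_rot: [180.0, 0.1, 26.5]
ft_force: [0.7, -0.3, -0.2]
finger_gap: 15.4
7.3 [421.7 122.4 233.3] [1.800e+02 5.000e-02 2.623e+01] [-0.3   0.36 -0.  ] 15.671381132573856
```

View pics/wrist6.png

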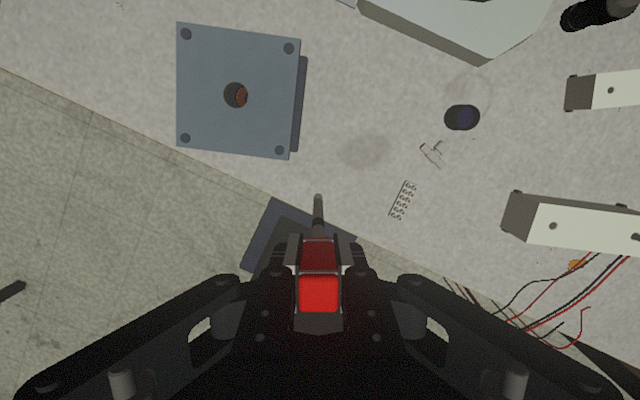

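Run:
```python
from h import *
import cv2
np.set_printoptions(precision=1,suppress=True)
w=load("wrist6")
S=np.array([atz(w,c,103) for c in[(186,33.5),(289,48),(279.5,150),(185,138)]]);print(S,S.mean(0));print("hole",atz(w,(235,95),100))
im=cv2.imread("pics/wrist6.png")
a=cv2.resize(im[15:165,165:315],(400,400),interpolation=cv2.INTER_CUBIC)
b=cv2.resize(im[180:255,280:355],(400,400),interpolation=cv2.INTER_CUBIC)
cv2.imwrite("pics/c_6.png",cv2.hconcat([a,b]))
```

```text
[[492.5 278.4 103. ]
 [520.6 197.5 103. ]
 [439.8 169.5 103. ]
 [411.5 250.5 103. ]] [466.1 224.  103. ]
hole [465.7 224.7 100. ]
```

View pics/c_6.png

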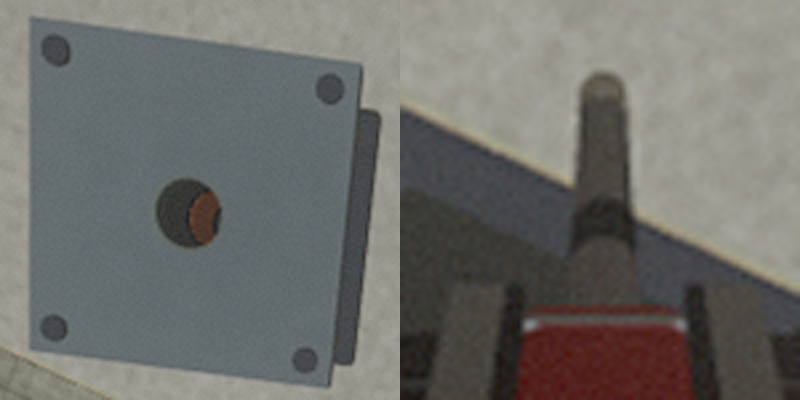

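```bash
python3 -m creep '{"translation": [[15,-13,0],[22,-18,0],[22,-18,0],[16,-14,0],[10,-9,0],[0,0,0],[0,0,0],[0,0,0],[0,0,0]], "rotation": [[0,0,0],[0,0,0],[0,0,0],[0,0,0],[0,0,0],[0,0,0],[0,0,0],[0,0,0],[0,0,0]], "claw": [10,10,10,10,10,10,10,10,10]}' 50; python3 shot.py wrist:7 scene:7 top:7
python3 - <<'E'
import cv2
s=cv2.imread("pics/wrist7.png");t=cv2.imread("pics/scene7.png")
cv2.imwrite("pics/c_7w.png",cv2.resize(s[130:280,220:420],None,fx=4,fy=4,interpolation=cv2.INTER_CUBIC))
cv2.imwrite("pics/c_7s.png",cv2.resize(t[170:290,220:340],None,fx=5,fy=5,interpolation=cv2.INTER_CUBIC))
E
```

```text
time: 8.2
tool_pos: [465.9, 224.6, 233.9]
tcp_rot: [180.0, -0.0, 26.3]
ft_force: [0.8, -0.3, 0.3]
finger_gap: 15.6
8.35 [466. 225. 234.] [ 1.7999e+02 -2.0000e-02  2.6360e+01] [ 0.12 -0.32  0.23] 15.449599820940108
```

View pics/c_7w.png

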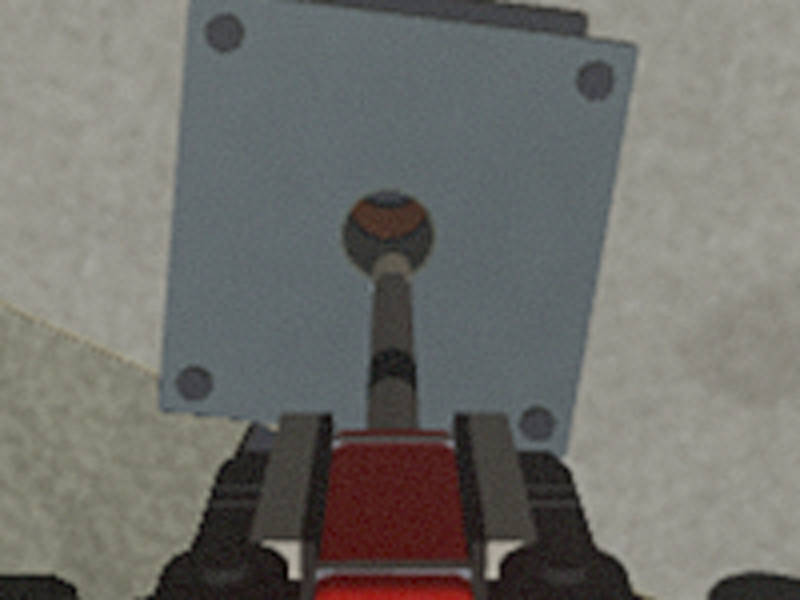

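View pics/c_7s.png

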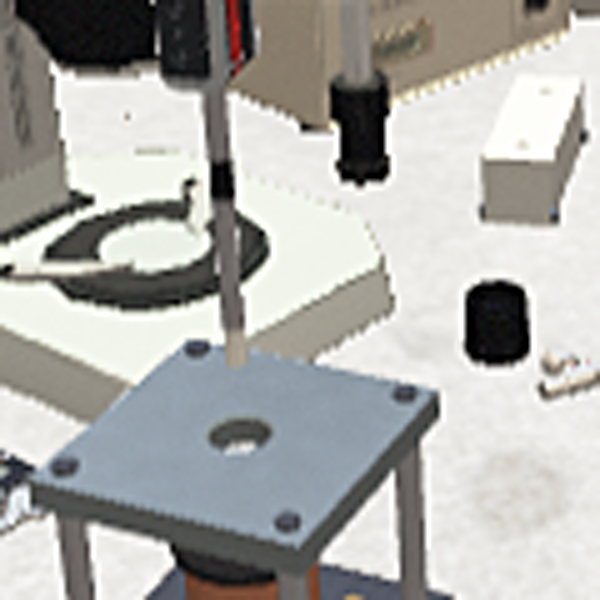

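View pics/scene7.png

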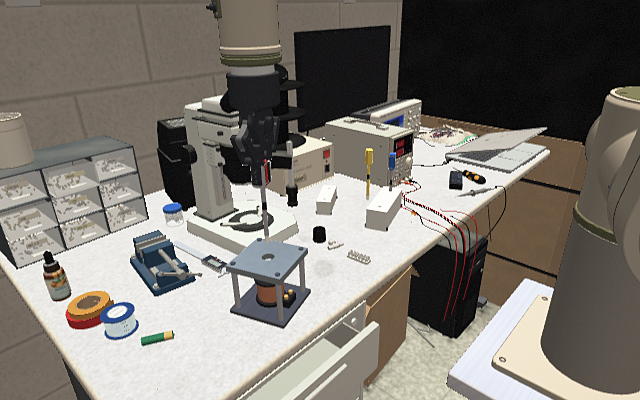

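Wrist view: hole centre about (388,233) in the crop, foot tip about (392,251). Scene crop: hole (240,436), foot tip (236,365), band (222,182). I'll check these against a projected model.

```bash
cat > fit.py <<'E'
from h import *
from scipy.optimize import least_squares
def tip(d,f,ax=None):
    # lowest-visible foot rim point: nearest to camera horizontally
    o=d["extrinsics"][:3,3];v=(o-f)[:2];v=v/np.linalg.norm(v)*4
    return proj(d,f+np.r_[v,0])[0]
def mid(d,P): return proj(d,P)[0]
E
python3 - <<'E'
from fit import *
np.set_printoptions(precision=1,suppress=True)
w=load("wrist7");s=load("scene7")
W=lambda c:np.array(cr(220,130,4,c));S=lambda c:np.array(cr(220,170,5,c))
print("hole W",atz(w,W((388,233)),100),"S",atz(s,S((240,435)),100))
scr=np.array([atz(w,W(c),103) for c in[(224,33),(596,80),(537,424),(194,383)]]);print("screws W",scr.mean(0))
scr=np.array([atz(s,S(c),103) for c in[(197,348),(405,393),(288,521),(65,466)]]);print("screws S",scr.mean(0))
for z in(126,128,130):
    for d,n,t in((w,"W",W((392,251))),(s,"S",S((236,366)))):
        r=least_squares(lambda p:tip(d,np.r_[p,z])-t,[466,225]);print(n,z,r.x)
# joint fit x,y,z
r=least_squares(lambda p:np.r_[tip(w,p)-W((392,251)),tip(s,p)-S((236,366))],[466,225,128]);print("joint",r.x,r.fun)
f=np.array([466,225,128.])
print("pred band W",(mid(w,f+[0,0,70])-[220,130]+.5)*4-.5,"obs ~",(392,370)," S",(mid(s,f+[0,0,70])-[220,170]+.5)*5-.5,"obs",(222,181))
print("pred foot W",(tip(w,f)-[220,130]+.5)*4-.5," S",(tip(s,f)-[220,170]+.5)*5-.5)
E
```

```text
hole W [466.5 225.3 100. ] S [466.4 225.1 100. ]
screws W [466.3 225.2 103. ]
screws S [466.  225.4 103. ]
W 126 [465.4 223.6]
S 126 [471.4 220.3]
W 128 [465.9 223.9]
S 128 [468.7 222.5]
W 130 [466.4 224.1]
S 130 [466.  224.6]
joint [466.3 224.1 129.7] [-0.  -0.   0.1 -0. ]
pred band W [385.4 380.9] obs ~ (392, 370)  S [219.5 181. ] obs (222, 181)
pred foot W [387.8 248.3]  S [235.5 371.5]
```

Everything agrees: hole at (466.3,225.2), foot at (466.3,224.1,~129), stem vertical within error. I'll shift 1 mm in y, drop to just above the plate and recheck.

```bash
python3 -m creep '{"translation": [[0.5,-1,0],[0,0,8],[0,0,8],[0,0,4],[0,0,0],[0,0,0],[0,0,0],[0,0,0]], "rotation": [[0,0,0],[0,0,0],[0,0,0],[0,0,0],[0,0,0],[0,0,0],[0,0,0],[0,0,0]], "claw": [10,10,10,10,10,10,10,10]}' 50; python3 shot.py wrist:8 scene:8
python3 - <<'E'
import cv2
s=cv2.imread("pics/wrist8.png");t=cv2.imread("pics/scene8.png")
cv2.imwrite("pics/c_8w.png",cv2.resize(s[140:265,250:400],None,fx=5,fy=5,interpolation=cv2.INTER_CUBIC))
cv2.imwrite("pics/c_8s.png",cv2.resize(t[190:290,220:320],None,fx=6,fy=6,interpolation=cv2.INTER_CUBIC))
E
```

```text
time: 9.15
tool_pos: [466.2, 226.6, 214.2]
tcp_rot: [180.0, -0.0, 26.4]
ft_force: [0.3, -0.7, -0.1]
finger_gap: 15.5
9.25 [466.2 226.6 214.1] [ 1.800e+02 -3.000e-02  2.641e+01] [-0.59 -0.98  0.4 ] 15.114041578454147
```

View pics/c_8w.png

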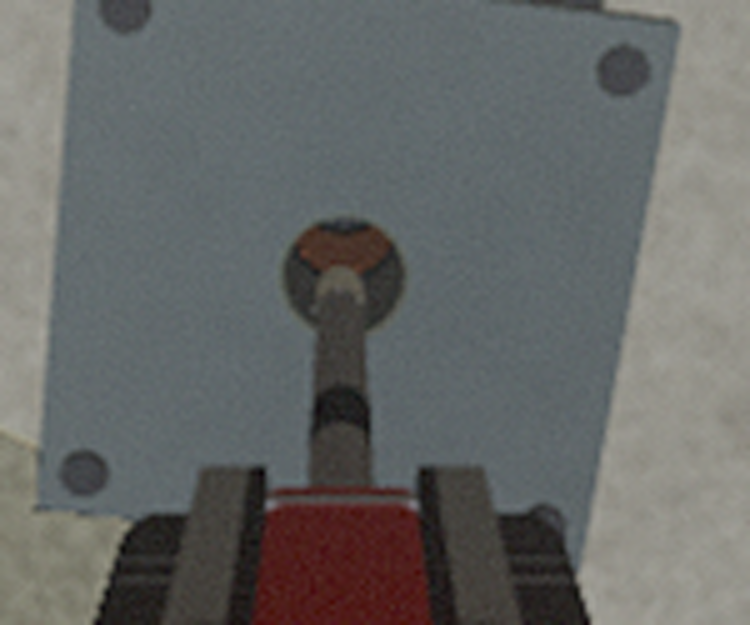

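View pics/c_8s.png

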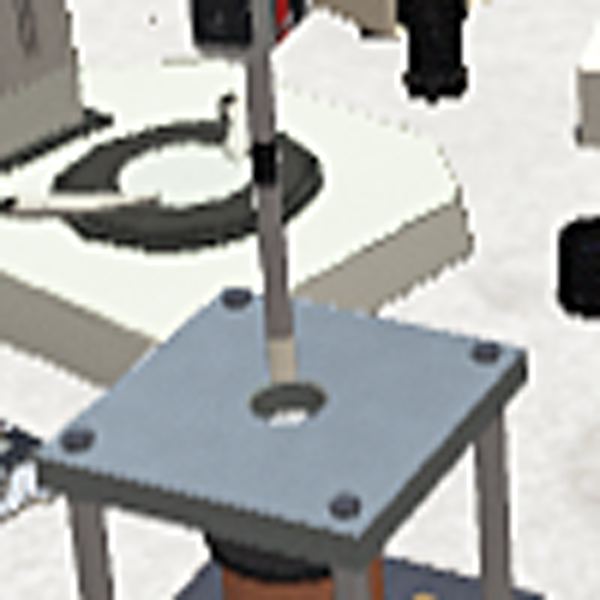

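Run:
```python
from fit import *
np.set_printoptions(precision=1,suppress=True)
w=load("wrist8");s=load("scene8")
W=lambda c:np.array(cr(250,140,5,c));S=lambda c:np.array(cr(220,190,6,c))
print("hole W",atz(w,W((344,277)),100),"S",atz(s,S((288,403)),100))
tw,ts=W((341,266)),S((283,389))
for z in(106,108,110):
    for d,n,t in((w,"W",tw),(s,"S",ts)):
        r=least_squares(lambda p:tip(d,np.r_[p,z])-t,[466,225]);print(n,z,r.x)
r=least_squares(lambda p:np.r_[tip(w,p)-tw,tip(s,p)-ts],[466,225,108]);print("joint",r.x,r.fun)
# axis tilt from band centre (near surface centre line)
bw,bs=W((341,407)),S((263,163))
# band middle visible on near surface: offset 4mm toward camera
r=least_squares(lambda p:np.r_[tip(w,p)-bw,tip(s,p)-bs],[466,225,178]);print("band joint",r.x,r.fun)
```

```text
hole W [466. 225. 100.] S [466.  225.4 100. ]
W 106 [465.4 225.3]
S 106 [468.4 224.9]
W 108 [465.9 225.5]
S 108 [465.9 226.9]
W 110 [466.4 225.8]
S 110 [463.3 228.9]
joint [466.  225.7 107.7] [-0.2 -0.2  0.5 -0.2]
band joint [466.4 225.8 180.4] [-0.1 -0.2  0.5 -0.2]
```

Foot (466.0,225.7,107.7) against hole (466.0,225.2), and the band sits directly above it. Lowering slowly in stages.

```bash
python3 -m creep '{"translation": [[-0.1,0.4,3],[0,0,5],[0,0,5],[0,0,5],[0,0,5],[0,0,5],[0,0,5],[0,0,3],[0,0,0],[0,0,0]], "rotation": [[0,0,0],[0,0,0],[0,0,0],[0,0,0],[0,0,0],[0,0,0],[0,0,0],[0,0,0],[0,0,0],[0,0,0]], "claw": [10,10,10,10,10,10,10,10,10,10]}' 50; python3 shot.py wrist:9 scene:9
python3 - <<'E'
import cv2
s=cv2.imread("pics/wrist9.png");t=cv2.imread("pics/scene9.png")
cv2.imwrite("pics/c_9.png",cv2.hconcat([cv2.resize(s[165:265,270:370],(400,400),interpolation=cv2.INTER_CUBIC),cv2.resize(t[220:290,235:305],(400,400),interpolation=cv2.INTER_CUBIC)]))
E
```

```text
time: 10.25
tool_pos: [466.2, 226.1, 177.9]
tcp_rot: [180.0, -0.0, 26.4]
ft_force: [0.0, 0.0, 0.4]
finger_gap: 15.6
10.35 [466.3 226.2 178.1] [ 1.80e+02 -3.00e-02  2.64e+01] [-0.17  0.2  -0.27] 15.45655028145634
```

View pics/c_9.png

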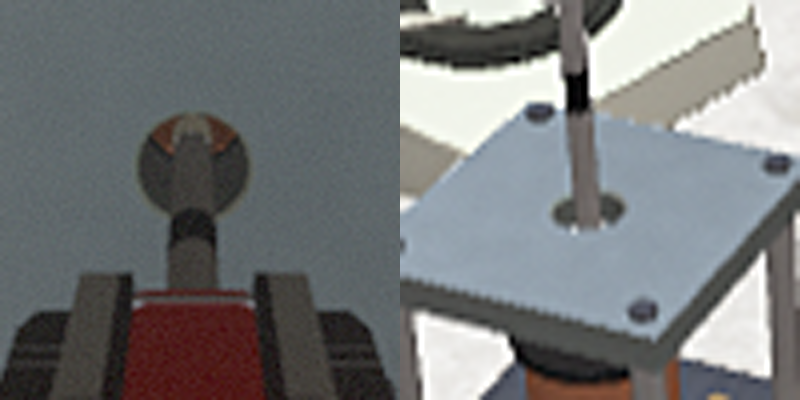

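Rod sits within about 1 mm of the hole's middle in both views, with no contact force. Lowering the last 42 mm.

```bash
python3 -m creep '{"translation": [[0,0,4],[0,0,6],[0,0,6],[0,0,6],[0,0,6],[0,0,5],[0,0,4],[0,0,3],[0,0,2],[0,0,0]], "rotation": [[0,0,0],[0,0,0],[0,0,0],[0,0,0],[0,0,0],[0,0,0],[0,0,0],[0,0,0],[0,0,0],[0,0,0]], "claw": [10,10,10,10,10,10,10,10,10,10]}' 50;python3 -m creep '{"translation": [[0,0,0],[0,0,0],[0,0,0],[0,0,0]], "rotation": [[0,0,0],[0,0,0],[0,0,0],[0,0,0]], "claw": [10,10,10,10]}'; python3 shot.py wrist:10 scene:10
python3 - <<'E'
import cv2
s=cv2.imread("pics/wrist10.png");t=cv2.imread("pics/scene10.png")
cv2.imwrite("pics/c_10.png",cv2.hconcat([cv2.resize(s[165:265,270:370],(400,400),interpolation=cv2.INTER_CUBIC),cv2.resize(t[220:290,235:305],(400,400),interpolation=cv2.INTER_CUBIC)]))
E
```

```text
time: 11.35
tool_pos: [466.0, 226.1, 135.6]
tcp_rot: [-180.0, 0.0, 26.4]
ft_force: [-0.1, -0.6, -0.6]
finger_gap: 15.4
time: 11.75
tool_pos: [466.2, 226.1, 135.9]
tcp_rot: [180.0, -0.0, 26.4]
ft_force: [0.3, 0.2, -0.3]
finger_gap: 15.4
11.85 [466.1 226.1 135.9] [ 1.80e+02 -1.00e-02  2.64e+01] [ 0.43 -0.48 -0.9 ] 15.336437350119555
```

View pics/c_10.png

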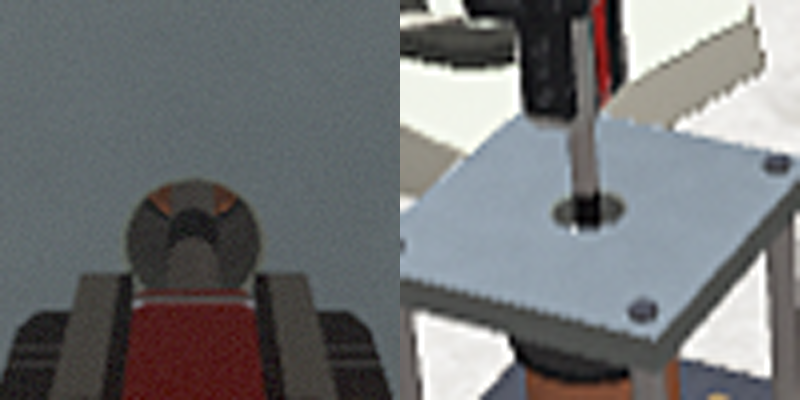

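View pics/scene10.png

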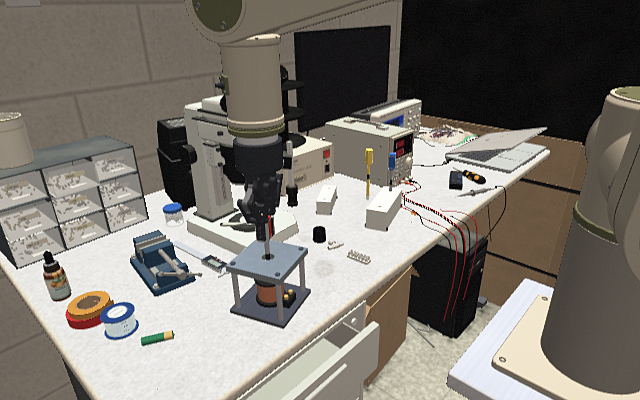

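The band straddles the hole mouth. In the scene crop its top edge is at about (585,194) and the rod is centred. I'll compare that numerically.

Run:
```python
from fit import *
s=load("scene10");w=load("wrist10");k=400/70
for z in(103,105,107,109,111):
    p=tip(s,np.array([466,225.3,z]));print(z,"scene",((p-[235,220]+.5)*k-.5+[400,0]).round(1),"wrist",((tip(w,np.array([466,225.3,z]))-[270,165]+.5)*4-.5).round(1))
print("hole W",atz(w,cr(270,165,4,(194,239)),100).round(1))
```

```text
103 scene [588.7 210.8] wrist [191.6 228.5]
105 scene [588.3 205.2] wrist [191.5 232.9]
107 scene [587.8 199.5] wrist [191.5 237.5]
109 scene [587.3 193.9] wrist [191.5 242.1]
111 scene [586.8 188.2] wrist [191.5 246.8]
hole W [467.2 225.4 100. ]
```

Run:
```python
import cv2
s=cv2.imread("pics/wrist10.png");t=cv2.imread("pics/scene10.png")
cv2.imwrite("pics/c_10b.png",cv2.hconcat([cv2.resize(s[205:245,298:338],(400,400),interpolation=cv2.INTER_CUBIC),cv2.resize(t[240:266,255:281],(400,400),interpolation=cv2.INTER_CUBIC)]))
```

```text
(no output)
```

View pics/c_10b.png

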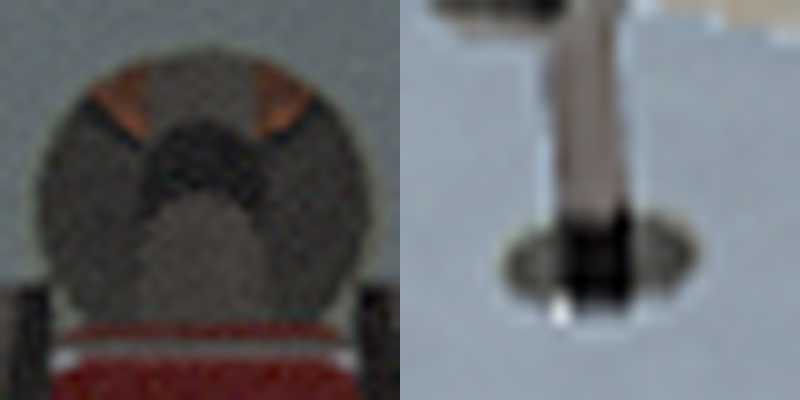

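Band top edge reads about 109 mm in the scene view and 106 mm in the wrist view (target 107, tolerance ±7). The rod is centred within about 1 mm and wrist force is near zero. Handing in.

Run:
```python
from bench import *
s=sense();print(s["time"],s["tool_pos"],s["qd"].round(2),s["finger_gap"])
print(hand_in())
```

```text
11.85 [466.12435683 226.13328876 135.88020773] [ 0.03  0.14  0.1   0.05  0.04 -0.02] 15.336437350119555
the job is handed in; nothing more can be done
None
```

I gripped the red stem by its handle at 50 N and lifted it out of the rack. I carried it round the robot side of the microscope and lowered it through the guide hole. I handed in at 11.85 s with the gripper still holding it; no verdict was reported.

- **Depth:** the band's top edge read about 109 mm in the scene view and 106 mm in the wrist view. The target is 107 mm, so the depth is right within the ±7 mm limit, although the two views disagree by about 3 mm.
- **Centring:** the rod was within about 1 mm of the hole's middle in both views. Its tilt was too small to see when measured just above the plate.
- **Contact and stillness:** wrist force stayed at noise level (1 N or less) on the way down, and the joints were at rest. I had no direct reading of contact between stem and stand.
- **Other objects:** the blue stem and the small parts looked unmoved in the last scene picture. I judged that by eye and did not measure it.

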